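Slip test of film sleds on an inclined plane

TASK

Raise the hinged plane of the slip tester by its bar until the pointer stands at the red 20 degree mark, so that the sleds whose film has lost its grip slide down to the foot stop, then lower the plane flat again. Take the sleds that slid off and lay them film side down on the floor of the red tray, and leave those that held where they are at the start line. Do not touch any sled while the plane is raised, and do not disturb the other things on the bench.

Things in the scene. Friction and masses are not known exactly. Their poses are not given: they have to be found in the camera images.
- tester: Slip tester, fixed: grey base 215 x 276 mm with a grey aluminium plane hinged on it. Origin: under its middle, on the bench. x points uphill along the level plane (hinge to lifting bar), y across the lanes, z up. Four lanes, divided by thin black lines, are centred at y = -87, -29, 29 and 87 mm. Base below z = 34 mm but for the quadrant plate.
- plane_hinge (a point): Middle of the hinge axis, which runs along the tester's y, at x = -105, z = 30 mm of the tester. The plane, 238 mm wide, reaches from 5 mm behind it to 205 mm uphill of it; its upper surface lies 8 mm above the axis (z = 38 mm when level).
- plane (a joint): Tilt of the plane in rad: 0 level (on its rest pads), growing as the bar end rises, end stop at 0.60; the red mark is 0.349 (20 degrees). The stiff hinge stays wherever it is left; lifting at the bar takes about 10 N, lowering a push of some 3 N.
- plane_bar (a point): Centre of the lifting bar: blue, round, 10 mm thick, 94 mm long, along the tester's y, beyond the free end of the plane and 32 mm clear of it; carried at its ends by two 8 mm steel arms. 242 mm along and 16 mm above the hinge axis, so 46 mm above the bench when level, only bench beneath. Swings with the plane and has the plane's axes.
- plane_start (a point): Point on the plane's surface between the two middle lanes, 160 mm uphill of the hinge axis, level with the middles of the sleds as they start (within 5 mm). Tilts with the plane: x uphill, y across the lanes, z out of the surface. A thin blue start line crosses the plane 23.5 mm downhill of it.
- foot_stop (a point): Point on the plane's surface, mid-width, at the uphill face of the foot stop: a dark ledge 11 mm high with a rubber face across the whole low end of the plane. A sled that has slid down lies against it, its centre about 22 mm uphill of this point. Axes as plane_start.
- red_mark (a point): The long red mark at 20 degrees on the white quadrant plate, which is fixed to the base at the tester's y = 127 mm, from x = -105 to 5 mm, up to z = 92 mm. A red pointer on the edge of the plane stands at this mark when the plane is tilted 20 degrees.
- sled_a: Test sled: dark steel block, honey-coloured film wrapped under it and over its ends, two bright clamp bars with brass screws on top. 44 (x, along the lane) x 26 (y) x 21 mm high, 0.09 kg. Origin: centre of underside, z up. All sleds look alike; any may be in any lane. Some films grip to beyond 30 degrees of tilt, some slide by 13: how many and which, only the test shows.
- sled_b: Test sled: dark steel block, honey-coloured film wrapped under it and over its ends, two bright clamp bars with brass screws on top. 44 (x, along the lane) x 26 (y) x 21 mm high, 0.09 kg. Origin: centre of underside, z up. All sleds look alike; any may be in any lane. Some films grip to beyond 30 degrees of tilt, some slide by 13: how many and which, only the test shows.
- sled_c: Test sled: dark steel block, honey-coloured film wrapped under it and over its ends, two bright clamp bars with brass screws on top. 44 (x, along the lane) x 26 (y) x 21 mm high, 0.09 kg. Origin: centre of underside, z up. All sleds look alike; any may be in any lane. Some films grip to beyond 30 degrees of tilt, some slide by 13: how many and which, only the test shows.
- sled_d: Test sled: dark steel block, honey-coloured film wrapped under it and over its ends, two bright clamp bars with brass screws on top. 44 (x, along the lane) x 26 (y) x 21 mm high, 0.09 kg. Origin: centre of underside, z up. All sleds look alike; any may be in any lane. Some films grip to beyond 30 degrees of tilt, some slide by 13: how many and which, only the test shows.
- tray: Red plastic reject tray, open at the top, 120 mm (x) by 170 mm (y) outside, 22 mm high (24 over the rolled rim), walls and floor 3 mm, 0.35 kg, not fixed. Origin: centre of its underside, z up. It stands left or right of the tester.
- log_book: Black notebook, 148 x 110 x 16 mm, lying on the bench on the side of the tester where the tray is not. Leave alone. Origin: centre of its underside.
- timer: White digital timer, 62 x 66 x 16 mm, lying flat. Leave alone. Origin: centre of its underside.
- tweezers: Steel tweezers, 122 mm long, 9 mm high, lying on the bench near its front edge. Leave alone. Origin: centre of the underside.
- bottle_100b: Brown bottle with a black cap, 57 mm wide, 111 mm high. Leave alone. Origin: centre of its underside.
Things that resemble listed ones, but are neither listed nor needed, are in the scene too. Leave any turquoise look-alike of the sled_b alone.

How it is judged (in metres and radians):
On the way:
1. the plane stands at the 20 degree mark (17 to 24 degrees), with the sleds that lost their grip at the foot stop, the others still within 20 mm of the start, and the fingers off all sleds (value of joint plane between 0.297 and 0.42 rad and x of sled_a in the frame of plane_start between -0.02 and 0.02 m and z of sled_a in the frame of plane_start between -0.004 and 0.008 m and x of sled_c in the frame of plane_start between -0.02 and 0.02 m and z of sled_c in the frame of plane_start between -0.004 and 0.008 m and x of each of sled_b, sled_d in the frame of plane_start below -0.09 m and z of sled_b in the frame of plane_start between -0.004 and 0.008 m and z of sled_d in the frame of plane_start between -0.004 and 0.008 m and contact force between each of sled_b, sled_d, sled_a, sled_c and the fingers below 0.1 N), for 0.2 s.
At the end, for the whole second after the job is handed in: The plane is down flat again (within 2 degrees); both sleds that slid lie film side down on the floor of the red tray, the sleds that held lie on the plane within 20 mm of where they started along the lane; all at rest (value of joint plane below 0.035 rad and x of sled_a in the frame of plane_start between -0.02 and 0.02 m and z of sled_a in the frame of plane_start between -0.004 and 0.008 m and x of sled_c in the frame of plane_start between -0.02 and 0.02 m and z of sled_c in the frame of plane_start between -0.004 and 0.008 m and x of sled_b in the frame of tray between -0.048 and 0.048 m and y of sled_b in the frame of tray between -0.074 and 0.074 m and z of sled_b in the frame of tray between -0.002 and 0.01 m and angle between each of sled_b, sled_d's own z axis and vertical below 0.15 rad and x of sled_d in the frame of tray between -0.048 and 0.048 m and y of sled_d in the frame of tray between -0.074 and 0.074 m and z of sled_d in the frame of tray between -0.002 and 0.01 m and linear speed of each of sled_b, sled_d, sled_a, sled_c below 0.02 m/s); the robot touches nothing.
It fails at once if a sled was touched by the fingers while the plane was raised (value of joint plane above 0.08 rad and contact force between any of sled_b, sled_d, sled_a, sled_c and the fingers above 0.3 N).
It fails at once if a bystander (notebook, timer, tweezers, brown bottle) was moved by more than 30 mm (distance of any of log_book, timer, tweezers, bottle_100b from where it was at the start of the episode above 0.03 m).
It also fails if it takes over 64 s, if anything falls off the work surface, if the arm or the gripper's body presses on something with over 40 N, if the wrist force passes 120 N, or if a joint passes its speed limit or range.

ROBOT

A 6-joint arm with a two-finger parallel gripper is mounted at the origin on a cart in front of the work surface, level with it; the furniture and walls round the work are solid. World frame = base frame: x ahead of the robot, y to its left, z up, the work surface at z = 0. Lengths are in mm, angles in degrees, forces in N, time in s.
With the tool pointing down it reaches from about 300 to 850 mm from the base axis. Payload 4.2 kg.
Tool frame: the origin (TCP) lies at the centre of the arm's flange, where the gripper is bolted on; the fingertips stand 191 mm ahead of it and the grasp point (between the pads) lies 172 mm ahead of it; y points along the fingers, x is the direction in which the jaws open and shut, and the axes are right-handed (so a half turn about y gives the same grasp; the last joint's range is limited). The gripper opens to 91 mm and grips with 3 to 60 N. Pads are 32 mm wide; open, the fingers measure 118 mm over their backs; the gripper's body (76 mm by 178 mm) begins 60 mm behind the grasp point.
Start: joints at [-1.146, 18.312, 89.639, -0, 72.044, -1.146], TCP at [574.998, 0.001, 404.776] pointing down, gripper open.
Joint ranges: [-177.97, 177.97], [-48.28, 115.42], [12.27, 149.76], [-77.06, 257.06], [2.81, 150.46], [-146.56, 146.56]. Speed limits (degrees/s): [147.25, 147.25, 180, 180, 180, 180].

INTERFACE

Orientations are given as [roll, pitch, yaw] about the fixed x, y, z axes, in that order (R = Rz(yaw) Ry(pitch) Rx(roll)).
In Python, from workcell import env gives the robot as it stands.
- The arm moves only by the tool carry_out, never from a script. Its argument "increments" is a list of rows, each a list of 3 entries, a list of its own where there are three numbers: the turn, a rotation vector about the tool's x, y, z in rad, then the shift along the tool's x, y, z in mm, then the closure, from 0 (fully open) to 1 (shut). In form: [[[wx, wy, wz], [dx, dy, dz], claw], ...]. A call has 1 to 10 rows; each row is the pose to reach, as a shift and turn from the pose commanded when the call began, along the tool's axes at that moment; what a row does not reach only later rows make up. A row lasts 1/12 s, in which the tool goes at most 41.7 mm and 7.16 degrees, less where a joint would pass 70% of its speed; a pose out of reach is approached as far as the arm can. A call with a gripper value outside its range is refused whole. The fingers move at their own pace and stop on an object; "force" is the grip in N (left out, the last holds). Time passes only in rows, so rows that repeat a pose let the fingers close. It gives the time, the measured TCP pose, the force and the opening at its end, in the units of the state.
- env.state(): the state, without advancing time (a new reading comes with each control period).
- env.grab_frame(name): name is "scene" or "side" or "wrist"; returns a dict with "frame" (400x640x3 uint8, blue, green, red), "z_map" (400x640 float32, mm along the optical axis (not along the pixel's ray), 0 where there is no reading), "camera_matrix" (3x3 intrinsics, pixels), "rvec" (rotation vector, rad) and "tvec" (3), from world to camera coordinates, as OpenCV has them; the wrist camera has in their place "hand_eye" (4x4, takes a point from camera to tool coordinates, whose origin is the TCP and whose axes are the tool frame's). Camera axes: x right, y down, z forward; pixel columns grow to the right and rows downward; lengths in mm; the calibration is good to about 2 mm. A picture is of the moment at which its call begins: read the wrist's pose just before it.
- env.job_done(): hands the job in, once; it reports no verdict.
The state is a dict: "time_s": time; "qpos": joint angles; "qvel": joint speeds; "effort": joint torques, N m; "ee_pos": TCP position; "ee_rot": TCP orientation; "force": force on the tool from outside, world axes, zero at the start; "torque": the same for the moment, N m; "gripper_width": finger opening in mm.
Only numpy, scipy, OpenCV 4.12 (cv2) and the standard library are available. Lean on these libraries where they do the work, as an engineer would, in place of code of your own. Each camera call takes 0.05 s, during which the arm holds its last target. There are 200 camera calls.

## Working session

There is one attempt and no reset: what is moved stays moved. The work goes in short steps, Python scripts to look and compute and a tool call to move; the robot and the scene stay as the last step left them, time stands still between calls to the robot, and variables do not carry over. Pictures are saved under pics/ and viewed, about 8 in all and at most 12, crops included, and the job is handed in when it is done.

Besides the shell and the picture viewer there is one more tool, called after "Call:" as a command line: name --argument value ..., lists and objects as JSON in quotes. carry_out: Moves the arm, as the interface text tells. Its arguments: {"type":"object","properties":{"increments":{"type":"array","items":{"type":"array"}},"force":{"type":"number"}},"required":["increments"]}

```bash
mkdir -p pics
cat > h.py <<'E'
import numpy as np, cv2
from workcell import env
from scipy.spatial.transform import Rotation as R
def grab(n):
    s=env.state(); f=env.grab_frame(n); f['K']=np.array(f['camera_matrix'])
    if n=='wrist':
        T=np.eye(4);T[:3,:3]=R.from_euler('xyz',s['ee_rot'],degrees=True).as_matrix();T[:3,3]=s['ee_pos']
        C=T@np.array(f['hand_eye']); 
    else:
        r=cv2.Rodrigues(np.array(f['rvec'],float))[0];C=np.eye(4);C[:3,:3]=r.T;C[:3,3]=-r.T@np.array(f['tvec'],float).ravel()
    f['C']=C; return f
def ray(f,u,v):
    d=f['C'][:3,:3]@np.linalg.inv(f['K'])@np.array([u,v,1.]); return f['C'][:3,3],d
def onz(f,u,v,z):
    o,d=ray(f,u,v); return o+d*(z-o[2])/d[2]
def cloud(f):
    v,u=np.mgrid[:400,:640]; p=np.stack([u,v,np.ones_like(u)],-1)@np.linalg.inv(f['K']).T*f['z_map'][...,None]
    return p@f['C'][:3,:3].T+f['C'][:3,3]
def tri(f,p,g,q):
    A=[];b=[]
    M=np.zeros((3,3));y=np.zeros(3)
    for F,x in((f,p),(g,q)):
        o,d=ray(F,*x);d/=np.linalg.norm(d);P=np.eye(3)-np.outer(d,d);M+=P;y+=P@o
    return np.linalg.solve(M,y)
E
python3 - <<'E'
from h import *
print(env.state())
for n in('scene','side','wrist'):
    f=grab(n);cv2.imwrite(f'pics/{n}0.png',f['frame']);print(n,f['C'].round(2).tolist(),f['K'].tolist())
a=[cv2.imread(f'pics/{n}0.png') for n in('scene','side')]
E
```

```text
{'time_s': 0.0, 'qpos': array([-1.14558620e+00,  1.83509480e+01,  8.97044972e+01, -5.64663486e-04,
        7.20445967e+01, -1.14749785e+00]), 'qvel': array([ 0.0587554 , -0.00883778, -0.04922071, -0.03859835, -0.09749849,
       -0.05252449]), 'effort': array([-5.01459035e-04, -4.12465632e+01, -2.31973493e+01,  7.28826877e-02,
        4.58198413e-02, -1.41870069e-04]), 'ee_pos': array([5.74837628e+02, 5.96101311e-03, 4.03939878e+02]), 'ee_rot': array([-8.99985333e+01,  1.00032559e-01,  2.08747731e-03]), 'force': array([ 0.27702627,  0.3673781 , -0.0183388 ]), 'torque': array([ 0.00449426, -0.05194291, -0.01259905]), 'gripper_width': 91.21035304873543}
scene [[0.6, -0.62, 0.51, -54.88], [-0.8, -0.46, 0.38, -461.56], [-0.0, -0.64, -0.77, 977.02], [0.0, 0.0, 0.0, 1.0]] [[376.2563578367047, 0.0, 320.9175308203114], [0.0, 376.2563578367047, 195.3377252504622], [0.0, 0.0, 1.0]]
side [[-0.85, -0.22, 0.48, -77.3], [-0.53, 0.33, -0.78, 1010.48], [0.01, -0.92, -0.4, 590.95], [0.0, 0.0, 0.0, 1.0]] [[463.76507868506, 0.0, 316.282092793394], [0.0, 463.76507868506, 203.1449195819246], [0.0, 0.0, 1.0]]
wrist [[1.0, -0.0, -0.0, 574.94], [-0.0, -0.97, -0.24, 66.38], [-0.0, 0.24, -0.97, 382.83], [0.0, 0.0, 0.0, 1.0]] [[277.8229694919548, 0.0, 321.2520448204189], [0.0, 277.8229694919548, 199.0656102800186], [0.0, 0.0, 1.0]]
```

View pics/scene0.png

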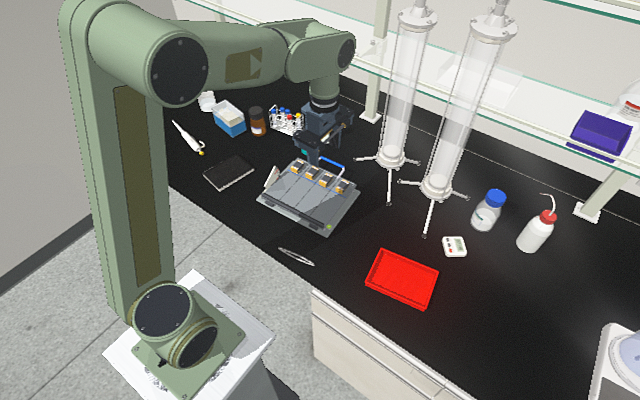

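View pics/wrist0.png

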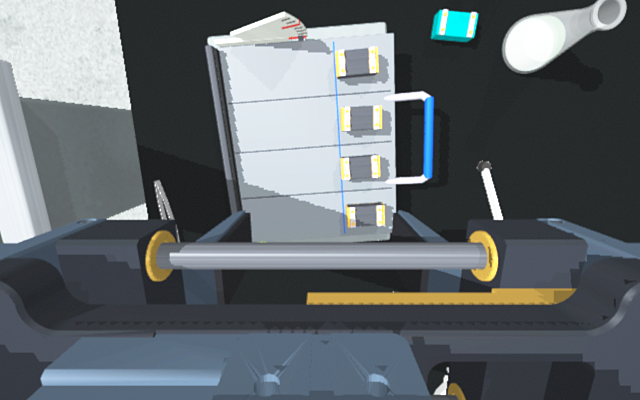

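The scene view shows the tester with its sleds near (320,180), the blue bar at (330,163), the red tray at (402,278) and the tweezers at (296,256). In the wrist view the bar is at (428,138), the four sleds at (357,62), (361,118), (361,167) and (365,214), and a turquoise look-alike at (455,25), which I'll avoid.

```bash
cat > m.py <<'E'
from h import *
def barmask(f):
    h=cv2.cvtColor(f['frame'],cv2.COLOR_BGR2HSV); return cv2.inRange(h,(104,170,90),(116,255,255))
def blobs(m,a=25):
    n,l,s,c=cv2.connectedComponentsWithStats(m)
    return [(c[i].round(1),s[i].tolist(),l==i) for i in range(1,n) if s[i][4]>a]
E
python3 - <<'E'
from m import *
F={n:grab(n) for n in('scene','side','wrist')}
for n,f in F.items():
    P=cloud(f)
    for c,s,l in blobs(barmask(f)):
        p=P[l]; print('blue',n,c,s,np.median(p,0).round(),'rect',[onz(f,*q,48).round().tolist()[:2] for q in cv2.boxPoints(cv2.minAreaRect(np.argwhere(l)[:,::-1].astype(np.float32)))])
    h=cv2.cvtColor(f['frame'],cv2.COLOR_BGR2HSV)
    m=cv2.inRange(h,(0,180,90),(6,255,255))|cv2.inRange(h,(175,180,90),(180,255,255))
    for c,s,l in blobs(m,300):
        p=P[l]; print('red',n,c,s,np.median(p,0).round(),'zpct',np.percentile(p[:,2],[2,50,98]).round())
        q=p[abs(p[:,2]-24)<6][:,:2].astype(np.float32)
        if len(q)>20: print('  rim rect',cv2.minAreaRect(q))
f=F['wrist'];P=cloud(f)
# plane surface: grey low-sat pixels with height 30-45
hs=cv2.cvtColor(f['frame'],cv2.COLOR_BGR2HSV)
roi=(P[...,2]>50)&(P[...,2]<66)&(P[...,0]>480)&(P[...,0]<760)&(f['z_map']>0)
m=np.uint8(roi)*255
for c,s,l in blobs(m,150):
    r=cv2.minAreaRect(P[l][:,:2].astype(np.float32)); print('sledtop?',c,s[4],np.median(P[l],0).round(1),r)
roi=(abs(P[...,2]-38)<4)&(P[...,0]>430)&(P[...,0]<760)&(f['z_map']>0)
for c,s,l in blobs(np.uint8(roi)*255,1500):
    print('plane',c,s,np.median(P[l],0).round(1),cv2.minAreaRect(P[l][:,:2].astype(np.float32)))
S=cv2.resize(F['side']['frame'],None,fx=1.2,fy=1.2);cv2.imwrite('pics/side1.png',S)
E
```

```text
blue scene [284.5 109.9] [280, 107, 10, 7, 41] [788. 339.  82.] rect [[807.0, 388.0], [830.0, 400.0], [834.0, 355.0], [811.0, 343.0]]
blue scene [331.7 161.6] [320, 156, 25, 12, 75] [699.  60.  49.] rect [[690.0, 102.0], [703.0, 107.0], [711.0, 11.0], [697.0, 7.0]]
blue scene [495.8 196.8] [486, 189, 21, 18, 252] [ 787. -455.  145.] rect [[844.0, -428.0], [922.0, -424.0], [919.0, -480.0], [842.0, -483.0]]
red scene [402.  278.7] [365, 247, 74, 65, 2840] [ 477. -350.    4.] zpct [-1.  4. 26.]
  rim rect ((472.8924255371094, -346.1981506347656), (128.217529296875, 176.58409118652344), 10.464792251586914)
blue side [342.7  33.4] [338, 31, 9, 6, 38] [ 971. -908.  468.] rect [[5027.0, -8117.0], [4895.0, -8229.0], [4120.0, -6795.0], [4233.0, -6702.0]]
blue side [416.6  89.2] [411, 86, 12, 7, 67] [ 597. -880.  264.] rect [[1126.0, -2235.0], [1060.0, -2280.0], [974.0, -2043.0], [1035.0, -2001.0]]
blue side [259.2 207.9] [249, 201, 20, 14, 87] [699.  45.  47.] rect [[707.0, 98.0], [714.0, 0.0], [693.0, 17.0], [687.0, 112.0]]
blue side [157.2 227.8] [150, 222, 16, 13, 105] [787. 339.  82.] rec
[... 736 characters left out ...]
0976562, 139.42572021484375), (45.39641571044922, 26.451261520385742), 5.386137962341309)
sledtop? [361.3 118. ] 957 [620.   81.1  55.3] ((620.1932983398438, 80.94877624511719), (45.31360626220703, 25.96445655822754), 2.874847173690796)
sledtop? [360.  167.2] 846 [620.6  25.4  55.3] ((620.5140380859375, 24.640926361083984), (45.14344787597656, 26.250255584716797), 4.585050582885742)
sledtop? [365.  215.6] 768 [628.6 -34.4  55.3] ((628.8115234375, -35.41029357910156), (44.517757415771484, 26.37933349609375), 3.268195629119873)
plane [307.7 135. ] [214, 30, 211, 213, 28573] [554.   62.2  37. ] ((580.6380615234375, 53.35926818847656), (234.36920166015625, 247.49093627929688), 4.750226020812988)
```

View pics/side0.png

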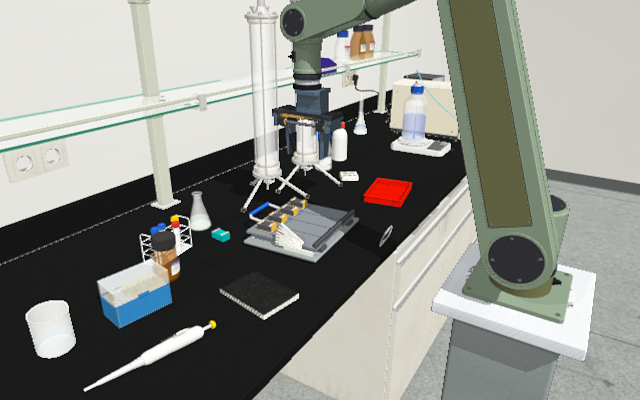

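Only the log book, tray, tester and tripods need care. The side view shows the tray at (388,192), the bar at (259,208) and tripod columns behind the tester. The two views agree on the bar, about (700.5, 58, 47). Next I'll check the clearance to the tripods.

Run:
```python
from m import *
for n in('scene','side','wrist'):
    f=grab(n);P=cloud(f)
    pts={'scene':[(390,195),(388,158),(393,120),(400,60),(426,232),(436,188),(355,158),(405,180)],'side':[(250,207),(263,175),(262,120),(262,60),(300,178)],'wrist':[(483,166),(495,210),(540,45),(455,25)]}[n]
    for u,v in pts: print(n,(u,v),P[v,u].round())
    x,y,z=P[...,0],P[...,1],P[...,2]
    m=(x>715)&(x<860)&(y>-60)&(y<140)&(z>15)&(z<400)&(f['z_map']>0)
    if n=='scene' or n=='wrist':
        for zl in range(15,400,60):
            k=m&(z>=zl)&(z<zl+60)
            if k.sum()>3: print(n,zl,k.sum(),np.percentile(x[k],[1,50,99]).round(),np.percentile(y[k],[1,50,99]).round())
```

```text
scene (390, 195) [ 728. -166.    1.]
scene (388, 158) [ 764. -119.  118.]
scene (393, 120) [ 764. -112.  270.]
scene (400, 60) [ 765. -101.  457.]
scene (426, 232) [ 666. -331.   -1.]
scene (436, 188) [ 736. -300.  123.]
scene (355, 158) [794.  19.  12.]
scene (405, 180) [ 818. -174.    1.]
scene 15 51 [788. 793. 801.] [-58. -28.  10.]
scene 315 433 [835. 844. 860.] [-50.  24. 100.]
side (250, 207) [802. -22.  -3.]
side (263, 175) [791. -79.  89.]
side (262, 120) [785. -78. 266.]
side (262, 60) [775. -76. 440.]
side (300, 178) [ 813. -323.   -1.]
wrist (483, 166) [793.  21.  10.]
wrist (495, 210) [795. -30.  45.]
wrist (540, 45) [813. 158.  50.]
wrist (455, 25) [733. 188.  16.]
wrist 15 377 [792. 795. 830.] [-41. -17. 140.]
```

Call:
carry_out --increments '[[[0,-0.078,0],[32,15,15],0.65],[[0,-0.078,0],[63,30,29],0.65],[[0,-0.078,0],[95,45,44],0.65],[[0,-0.078,0],[125.5,60,58],0.65],[[0,-0.078,0],[125.5,90,58],0.65],[[0,-0.078,0],[125.5,110,58],0.65],[[0,-0.078,0],[125.5,110,58],0.65],[[0,-0.078,0],[125.5,110,58],0.65],[[0,-0.078,0],[125.5,110,58],0.65],[[0,-0.078,0],[125.5,110,58],0.65]]' --force 30

```text
time_s: 1.28
ee_pos: [700.8, 57.8, 297.3]
ee_rot: [-90.0, -0.2, 4.5]
force: [-0.0, 0.1, -0.0]
gripper_width: 32.1
```

Run:
```python
from m import *
s=env.state();print(s['ee_pos'],s['ee_rot'],s['gripper_width'],s['time_s'])
f=grab('wrist');cv2.imwrite('pics/w2.png',f['frame'])
for c,q,l in blobs(barmask(f)): print(c,q,np.median(cloud(f)[l],0))
for n in('scene','side'):
    f=grab(n)
    for c,q,l in blobs(barmask(f)): print(n,c,q,np.median(cloud(f)[l],0).round())
```

```text
[700.83795495  57.83335372 297.30339606] [-90.00218485  -0.24128412   4.45169554] 32.09023608736708 1.2833
[321.5 199.1] [314, 155, 13, 88, 605] [702.34906128  68.05170991  48.24270011]
scene [284.6 110. ] [280, 107, 10, 7, 40] [787. 338.  82.]
scene [331.8 161.7] [320, 156, 25, 12, 76] [699.  59.  49.]
scene [496.  196.7] [486, 189, 21, 18, 247] [ 788. -456.  145.]
side [323.7 135.5] [318, 131, 13, 10, 120] [ 785. -441.  137.]
side [259.2 207.9] [249, 201, 20, 14, 88] [699.  43.  47.]
side [157.2 227.8] [150, 222, 16, 14, 106] [786. 340.  82.]
```

View pics/w2.png

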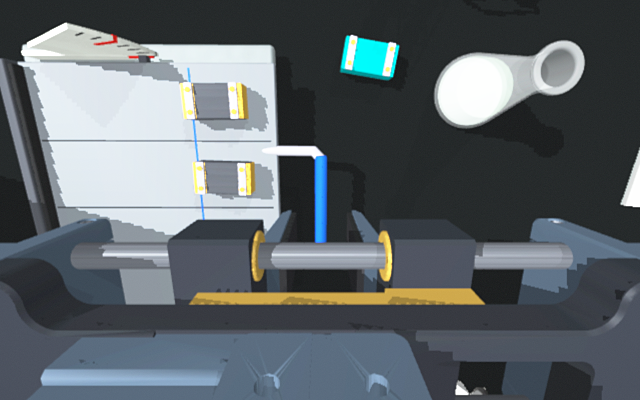

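The wrist view shows the bar at column 321, midway between the fingers (255 and 387) and square to them. I'll descend and close on it.

Call:
carry_out --increments '[[[0,0,0],[0,30,0],0.65],[[0,0,0],[0,55,0],0.65],[[0,0,0],[0,77,0],0.65],[[0,0,0],[0,77,0],0.65],[[0,0,0],[0,77,0],0.65],[[0,0,0],[0,77,0],1],[[0,0,0],[0,77,0],1],[[0,0,0],[0,77,0],1],[[0,0,0],[0,77,0],1],[[0,0,0],[0,77,0],1]]' --force 30

```text
time_s: 2.27
ee_pos: [700.8, 58.0, 219.5]
ee_rot: [-90.0, -0.1, 4.5]
force: [0.2, 0.5, 5.0]
gripper_width: 9.1
```

Call:
carry_out --increments '[[[0,0,0],[-0.2,-2.4,0],1],[[0,0,0],[-0.6,-7,0],1],[[0,0,0],[-1.1,-12,0],1],[[0,0,0],[-1.7,-17,0],1],[[0,0,0],[-2.5,-22,0],1],[[0,0,0],[-3.3,-27,0],1],[[0,0,0],[-4.3,-32.2,0],1],[[0,0,0],[-5.4,-37.2,0],1],[[0,0,0],[-6.6,-42.4,0],1],[[0,0,0],[-8.0,-47.8,0],1]]'

```text
time_s: 3.1
ee_pos: [693.6, 57.4, 264.4]
ee_rot: [-90.0, -0.2, 4.5]
force: [7.2, 1.1, -8.6]
gripper_width: 9.4
```

Call:
carry_out --increments '[[[0,0,0],[-1.3,-4.6,0],1],[[0,0,0],[-2.7,-9.3,0],1],[[0,0,0],[-4.2,-13.9,0],1],[[0,0,0],[-5.8,-18.5,0],1],[[0,0,0],[-7.5,-23,0],1],[[0,0,0],[-9.3,-27.5,0],1],[[0,0,0],[-11.2,-32,0],1],[[0,0,0],[-12.6,-35.3,0],1],[[0,0,0],[-12.6,-35.3,0],1],[[0,0,0],[-12.6,-35.3,0],1]]'

```text
time_s: 3.93
ee_pos: [681.0, 56.5, 301.2]
ee_rot: [-90.0, -0.3, 4.5]
force: [5.6, 0.7, -3.6]
gripper_width: 9.5
```

Run:
```python
from m import *
s=env.state();print(s['ee_pos'],s['force'],s['gripper_width'])
w=grab('wrist');a=grab('scene');b=grab('side')
c=cv2.resize(a['frame'][110:270,220:420],(600,480),interpolation=cv2.INTER_CUBIC)
cv2.imwrite('pics/up.png',np.vstack([c[:, :],]))
d=cv2.resize(b['frame'][180:270,230:370],(400,257)); e=cv2.resize(w['frame'],(400,250))
cv2.imwrite('pics/up2.png',np.vstack([d,e]))
```

```text
[681.01480572  56.5075657  301.18892916] [ 5.6265766   0.68753351 -3.6352988 ] 9.4934981970842
```

View pics/up2.png

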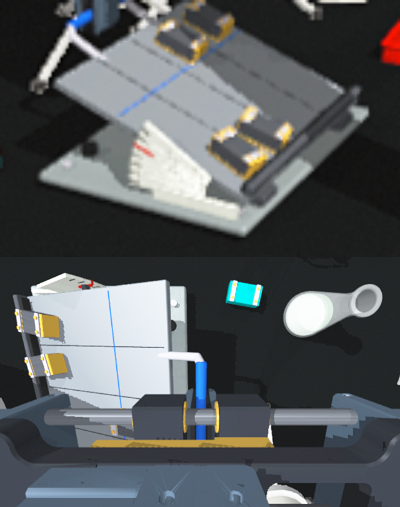

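The two +y lanes' sleds slid to the foot stop and the two −y lanes' sleds held. Next I'll measure the tilt and hold a little.

Call:
carry_out --increments '[[[0,0,0],[0,0,0],1],[[0,0,0],[0,0,0],1],[[0,0,0],[0,0,0],1],[[0,0,0],[0,0,0],1],[[0,0,0],[0,0,0],1]]'

```text
time_s: 4.5
ee_pos: [681.0, 56.5, 301.2]
ee_rot: [-90.0, -0.3, 4.5]
force: [4.7, 0.2, -3.2]
gripper_width: 9.3
```

Run:
```python
from m import *
f=grab('wrist');P=cloud(f);p=P[20:150,190:270]
p=np.concatenate([P[40:85,130:160].reshape(-1,3),P[40:150,190:260].reshape(-1,3)])
p=p[p[:,2]>20]
A=np.c_[p[:,:2],np.ones(len(p))];c,*_=np.linalg.lstsq(A,p[:,2],rcond=None);r=p[:,2]-A@c
k=abs(r)<4;c,*_=np.linalg.lstsq(A[k],p[k,2],rcond=None)
print(c,'tilt rad',np.arctan(np.hypot(*c[:2])),k.mean())
hinge=np.array([459.,39,30]);u=np.array([np.cos(.0785),np.sin(.0785)])
for n in('scene','wrist','side'):
    f=grab(n);P=cloud(f);h=P[...,2]-(P[...,:2]@c[:2]+c[2])
    m=(h>14)&(h<32)&(P[...,0]>440)&(P[...,0]<660)&(P[...,1]>-70)&(P[...,1]<170)&(f['z_map']>0)
    for q,s,l in blobs(np.uint8(m)*255,60):
        d=np.median(P[l],0); t=d[:2]-hinge[:2]; print(n,q,s[4],d.round(),'uphill(horiz)',(t@u).round(),'across',(t@[-u[1],u[0]]).round(),'h',np.median(h[l]).round())
```

```text
[ 3.78162513e-01  1.60348552e-02 -1.39760507e+02] tilt rad 0.36183765226612147 0.8586540625703354
scene [322.5 171.3] 114 [600.  21. 107.] uphill(horiz) 139.0 across -29.0 h 20.0
scene [339.5 177.6] 116 [610. -37. 109.] uphill(horiz) 144.0 across -88.0 h 20.0
scene [280.6 198.3] 374 [462.  83.  60.] uphill(horiz) 6.0 across 44.0 h 21.0
wrist [ 56.6 136.1] 4064 [478. 113.  64.] uphill(horiz) 24.0 across 73.0 h 22.0
wrist [196.4 277.6] 640 [598.  18. 105.] uphill(horiz) 137.0 across -32.0 h 18.0
side [303.3 185. ] 89 [609. -32. 108.] uphill(horiz) 144.0 across -82.0 h 18.0
side [294.  192.8] 103 [601.  27. 106.] uphill(horiz) 141.0 across -23.0 h 19.0
side [321.7 232.1] 291 [456. 123.  55.] uphill(horiz) 4.0 across 84.0 h 18.0
side [322.6 224.5] 145 [476.  80.  63.] uphill(horiz) 20.0 across 40.0 h 22.0
```

Tilt is 0.36 rad, with two sleds at the stop and two at the start line. I'll lower the plane along the same arc.

Call:
carry_out --increments '[[[0,0,0],[1.4,3.3,0],1],[[0,0,0],[3.3,7.8,0],1],[[0,0,0],[5.1,12.3,0],1],[[0,0,0],[6.8,16.8,0],1],[[0,0,0],[8.4,21.4,0],1],[[0,0,0],[9.9,26,0],1],[[0,0,0],[11.3,30.7,0],1],[[0,0,0],[12.6,35.3,0],1],[[0,0,0],[13.8,40,0],1],[[0,0,0],[14.9,44.7,0],1]]'

```text
time_s: 5.53
ee_pos: [695.6, 57.6, 256.3]
ee_rot: [-90.0, -0.2, 4.5]
force: [4.9, 1.0, 4.6]
gripper_width: 9.4
```

Call:
carry_out --increments '[[[0,0,0],[1.1,4.8,0],1],[[0,0,0],[2.0,9.5,0],1],[[0,0,0],[2.9,14.3,0],1],[[0,0,0],[3.7,19.1,0],1],[[0,0,0],[4.3,23.9,0],1],[[0,0,0],[4.9,28.7,0],1],[[0,0,0],[5.4,33.6,0],1],[[0,0,0],[5.7,38.4,0],1],[[0,0,0],[5.7,39.5,0],1],[[0,0,0],[5.7,39.5,0],1]]'

```text
time_s: 6.37
ee_pos: [700.8, 58.0, 219.3]
ee_rot: [-90.0, -0.1, 4.5]
force: [0.3, -0.5, 14.5]
gripper_width: 9.2
```

Call:
carry_out --increments '[[[0,0,0],[0,0,0],0.65],[[0,0,0],[0,0,0],0.65],[[0,0,0],[0,0,0],0.65],[[0,0,0],[0,0,0],0.65],[[0,0,0],[0,-15,0],0.65],[[0,0,0],[0,-40,0],0.65],[[0,0,0],[0,-80,0],0.65],[[0,0,0],[0,-115,0],0.65],[[0,0,0],[0,-150,0],0.65],[[0,0,0],[0,-150,0],0.65]]'

```text
time_s: 7.2
ee_pos: [701.4, 58.1, 374.6]
ee_rot: [-90.0, -0.7, 4.5]
force: [1.3, 1.0, 1.2]
gripper_width: 32.1
```

Call:
carry_out --increments '[[[0,0.12,0],[-30,0,8],0.6],[[0,0.24,0],[-60,0,16],0.6],[[0,0.36,0],[-90,0,24],0.6],[[0,0.48,0],[-120,0,32],0.6],[[0,0.6,0],[-150,0,40],0.6],[[0,0.72,0],[-180,0,48],0.6],[[0,0.84,0],[-210,0,56],0.6],[[0,0.96,0],[-226.5,0,60],0.6],[[0,1.08,0],[-226.5,0,60],0.6],[[0,1.2,0],[-226.5,0,60],0.6]]'

```text
time_s: 8.03
ee_pos: [468.4, 100.3, 366.1]
ee_rot: [-90.1, 0.0, -64.6]
force: [0.1, -0.1, 0.2]
gripper_width: 36.5
```

Call:
carry_out --increments '[[[0,0.12,0],[0,0,0],0.6],[[0,0.24,0],[0,0,0],0.6],[[0,0.371,0],[0,0,0],0.6],[[0,0.371,0],[0,0,0],0.6],[[0,0.371,0],[0,0,0],0.6],[[0,0.371,0],[0,0,0],0.6]]'

```text
time_s: 8.53
ee_pos: [469.9, 100.1, 366.2]
ee_rot: [-90.1, -0.0, -85.4]
force: [-0.2, -0.9, 0.0]
gripper_width: 36.4
```

```bash
cat > look.py <<'E'
from m import *
s=env.state();print(s['ee_pos'].round(1),s['ee_rot'].round(2),s['gripper_width'],s['time_s'])
f=grab('wrist');P=cloud(f);cv2.imwrite('pics/w3.png',f['frame'])
for n in('wrist','scene','side'):
    g=f if n=='wrist' else grab(n);P=cloud(g)
    m=(P[...,2]>51)&(P[...,2]<66)&(P[...,0]>430)&(P[...,0]<670)&(P[...,1]>-70)&(P[...,1]<160)&(g['z_map']>0)
    for c,q,l in blobs(np.uint8(m)*255,60):
        print(n,c,q[4],np.median(P[l],0).round(1),cv2.minAreaRect(P[l][:,:2].astype(np.float32)))
E
python3 look.py
```

```text
[469.9 100.1 366.2] [-9.007e+01 -1.000e-02 -8.539e+01] 36.389878709737445 8.5333
wrist [476.6  42.5] 1562 [628.7 -34.   55.2] ((628.4494018554688, -34.68602752685547), (46.04938507080078, 26.877391815185547), 3.2291676998138428)
wrist [412.5  46.9] 1486 [620.1  25.6  55.3] ((619.7594604492188, 24.94060707092285), (45.56435775756836, 26.427732467651367), 4.595519542694092)
wrist [297.8 179.2] 1044 [484.8 126.2  55.3] ((484.0670471191406, 126.33065795898438), (25.966201782226562, 45.40815734863281), 84.59424591064453)
wrist [346.2 179.8] 1044 [488.2  75.3  55.3] ((487.5423889160156, 75.09169006347656), (45.38508224487305, 26.06684684753418), 12.471988677978516)
scene [325.  178.9] 94 [615.6  23.4  56.5] ((618.2014770507812, 24.393627166748047), (46.722904205322266, 27.6760311126709), 4.498920440673828)
scene [341.6 185.4] 100 [625.  -37.1  55.6] ((625.752685546875, -35.70151901245117), (46.41554260253906, 26.069869995117188), 2.8837039470672607)
scene [274.7 190. ] 97 [481.6 125.3  56.2] ((482.8080749511719, 125.57232666015625), (26.674169540405273, 45.38072204589844), 81.56837463378906)
scene [287.7 196.6] 100 [485.5  73.1  56.2] ((486.2347106933594, 73.66375732421875), (45.92403793334961, 27.263935089111328), 7.70469331741333)
side [298. 201.] 78 [627.6 -30.1  54.9] ((627.63330078125, -35.19708251953125), (47.19875717163086, 32.56843185424805), 3.456498384475708)
side [288.8 208.5] 82 [616.7  29.3  55.5] ((618.3973388671875, 25.399459838867188), (47.321407318115234, 28.445676803588867), 5.907963752746582)
side [319.6 226.2] 108 [485.1  77.7  55.1] ((485.8818054199219, 76.49271392822266), (45.933929443359375, 32.39099884033203), 11.94884967803955)
side [310.3 234.1] 121 [480.9 130.6  55.2] ((483.585205078125, 126.79877471923828), (29.81747055053711, 47.646240234375), 83.37557983398438)
```

View pics/w3.png

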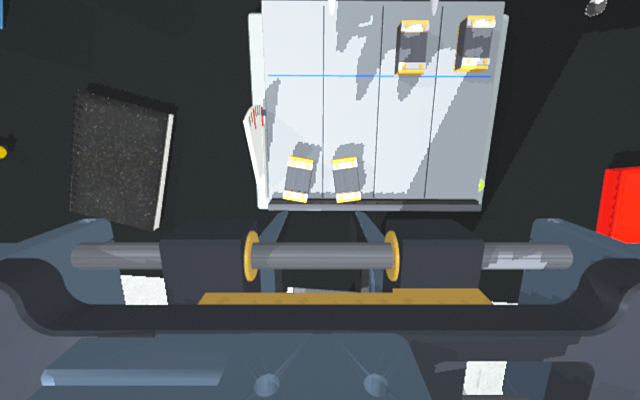

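The wrist view shows the slid sleds at (298,179) and (346,180), rotated about −5° and +12°, and the held ones at (412,47) and (477,43). The three views agree on heights and positions. I'll take the one at (487,75) first, with the fingers offset slightly away from its neighbour.

Call:
carry_out --increments '[[[0,-0.069,0],[15,20,8],0.6],[[0,-0.138,0],[28.4,40,14.9],0.6],[[0,-0.138,0],[28.4,70,14.9],0.6],[[0,-0.138,0],[28.4,95,14.9],0.6],[[0,-0.138,0],[28.4,95,14.9],0.6],[[0,-0.138,0],[28.4,110,14.9],0.6],[[0,-0.138,0],[28.4,123,14.9],0.6],[[0,-0.138,0],[28.4,133,14.9],0.6],[[0,-0.138,0],[28.4,133,14.9],0.6],[[0,-0.138,0],[28.4,133,14.9],0.6]]'

```text
time_s: 9.52
ee_pos: [487.5, 73.2, 234.5]
ee_rot: [-90.0, -0.0, -77.6]
force: [-0.0, -0.4, 0.8]
gripper_width: 36.9
```

Call:
carry_out --increments '[[[0,0,0],[0,0,0],1],[[0,0,0],[0,0,0],1],[[0,0,0],[0,0,0],1],[[0,0,0],[0,0,0],1],[[0,0,0],[0,0,0],1],[[0,0,0],[0,0,0],1]]' --force 20

```text
time_s: 10.02
ee_pos: [487.5, 73.1, 234.9]
ee_rot: [-89.9, -0.0, -77.6]
force: [0.2, -0.3, 6.6]
gripper_width: 25.5
```

Call:
carry_out --increments '[[[0,0,0],[0,-15,0],1],[[0,0,0],[0,-50,0],1],[[0,0,0],[0,-90,0],1],[[0,0,0],[20,-100,-5],1],[[0,0,0],[55,-100,-13],1],[[0,0,0],[90,-100,-21],1],[[0,0,0],[125,-100,-30],1],[[0,0,0],[160,-100,-38],1],[[0,0,0],[195,-100,-46],1],[[0,0,0],[230,-100,-55],1]]'

```text
time_s: 10.85
ee_pos: [482.1, -165.1, 333.7]
ee_rot: [-90.0, 0.0, -77.6]
force: [0.6, -0.6, -1.4]
gripper_width: 25.8
```

Call:
carry_out --increments '[[[0,0.04,0],[35,0,-8],1],[[0,0.04,0],[70,0,-16],1],[[0,0.04,0],[105,0,-25],1],[[0,0.04,0],[140,0,-33],1],[[0,0.04,0],[170,0,-40],1],[[0,0.04,0],[195,0,-46],1],[[0,0.04,0],[213.7,0,-50.7],1],[[0,0.04,0],[213.7,0,-50.7],1],[[0,0.04,0],[213.7,0,-50.7],1],[[0,0.04,0],[213.7,0,-50.7],1]]'

```text
time_s: 11.68
ee_pos: [478.6, -382.4, 333.3]
ee_rot: [-90.0, 0.1, -79.9]
force: [-0.1, -0.1, -0.8]
gripper_width: 26.2
```

Run:
```python
from m import *
s=env.state();print(s['ee_pos'].round(1),s['ee_rot'].round(2),s['gripper_width'])
f=grab('wrist');g=grab('side');sc=grab('scene')
for n,q in(('wrist',f),('side',g),('scene',sc)):
    h=cv2.cvtColor(q['frame'],cv2.COLOR_BGR2HSV);P=cloud(q)
    m=(cv2.inRange(h,(0,180,60),(6,255,255))|cv2.inRange(h,(175,180,60),(180,255,255)))>0
    m&=(P[...,2]<35)&(abs(P[...,0]-470)<150)&(abs(P[...,1]+345)<170)
    p=P[m];print(n,len(p),np.percentile(p[:,2],[5,50,97]).round(1),cv2.minAreaRect(p[p[:,2]>15][:,:2].astype(np.float32)))
    # sled bottom in hand
    k=(P[...,2]>100)&(P[...,2]<175)&(abs(P[...,0]-s['ee_pos'][0])<40)&(abs(P[...,1]-s['ee_pos'][1])<13)&(q['z_map']>0)
    print('   hand',k.sum(),np.percentile(P[k][:,2],[1,10,50]).round(1) if k.sum() else '')
a=cv2.resize(g['frame'][100:240,290:450],(560,490)); cv2.imwrite('pics/hold.png',a)
```

```text
[ 478.6 -382.4  333.3] [-9.003e+01  9.000e-02 -7.993e+01] 26.18578357803631
wrist 13288 [ 0.7  2.2 23.1] ((486.55419921875, -343.90167236328125), (98.89540100097656, 175.91551208496094), 9.11821174621582)
   hand 2124 [138.  150.5 153.7]
side 1056 [-0.4  4.7 23.6] ((471.6250305175781, -345.35870361328125), (125.27104187011719, 185.20437622070312), 10.150012016296387)
   hand 30 [135.9 136.8 144.1]
scene 2755 [ 0.1  3.7 24.7] ((472.0668029785156, -346.37603759765625), (126.74163055419922, 175.2080535888672), 9.57286262512207)
   hand 190 [140.3 148.4 155. ]
```

View pics/hold.png

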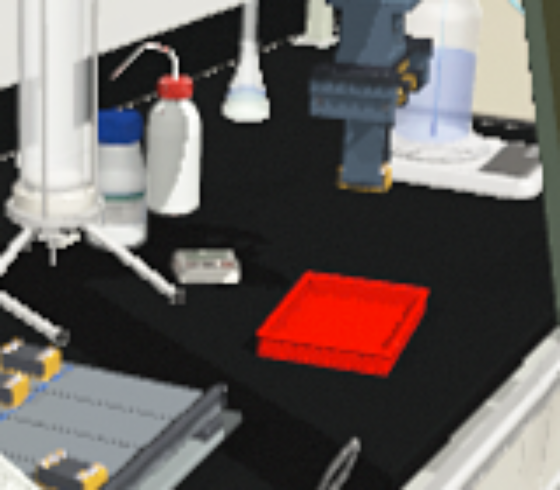

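The crop shows the sled level in the fingers at (365,180), above the tray's far half. Its underside is at z≈136, so I'll go down 132 mm and release.

Call:
carry_out --increments '[[[0,0,0],[0,30,0],1],[[0,0,0],[0,65,0],1],[[0,0,0],[0,95,0],1],[[0,0,0],[0,115,0],1],[[0,0,0],[0,126,0],1],[[0,0,0],[0,131.5,0],1],[[0,0,0],[0,131.5,0],1],[[0,0,0],[0,131.5,0],1],[[0,0,0],[0,131.5,0],1],[[0,0,0],[0,131.5,0],1]]'

```text
time_s: 12.67
ee_pos: [479.3, -383.3, 203.7]
ee_rot: [-89.9, -0.1, -79.9]
force: [0.2, 0.8, -1.3]
gripper_width: 26.0
```

Call:
carry_out --increments '[[[0,0,0],[0,0,0],0.6],[[0,0,0],[0,0,0],0.6],[[0,0,0],[0,0,0],0.6],[[0,0,0],[0,0,0],0.6],[[0,0,0],[0,-15,0],0.6],[[0,0,0],[0,-50,0],0.6],[[0,0,0],[0,-90,0],0.6],[[0,0,0],[0,-131.5,0],0.6],[[0,0,0],[0,-131.5,0],0.6]]'

```text
time_s: 13.42
ee_pos: [480.4, -384.3, 342.7]
ee_rot: [-89.4, -0.7, -79.9]
force: [0.6, -0.7, 1.3]
gripper_width: 36.4
```

```bash
cat > look2.py <<'E'
from m import *
import sys
s=env.state();print(s['ee_pos'].round(1),s['ee_rot'].round(2),s['time_s'])
for n in('scene','side','wrist'):
    g=grab(n);P=cloud(g);cv2.imwrite(f'pics/{n}_l.png',g['frame'])
    m=(P[...,2]>51)&(P[...,2]<66)&(P[...,0]>430)&(P[...,0]<670)&(P[...,1]>-70)&(P[...,1]<150)&(g['z_map']>0)
    for c,q,l in blobs(np.uint8(m)*255,60): print(n,c,q[4],np.median(P[l],0).round(1),cv2.minAreaRect(P[l][:,:2].astype(np.float32)))
    h=cv2.cvtColor(g['frame'],cv2.COLOR_BGR2HSV)
    red=((h[...,0]<7)|(h[...,0]>174))&(h[...,1]>180)
    m=(P[...,2]>12)&(P[...,2]<45)&(abs(P[...,0]-472)<55)&(abs(P[...,1]+345)<75)&(g['z_map']>0)&~red
    for c,q,l in blobs(np.uint8(m)*255,40): print(' tray',n,c,q[4],np.median(P[l],0).round(1),cv2.minAreaRect(P[l][:,:2].astype(np.float32)))
E
python3 look2.py
```

```text
[ 480.4 -384.3  342.7] [-89.36  -0.74 -79.93] 13.4167
scene [324.3 179.8] 72 [611.1  22.1  55.8] ((615.07470703125, 23.067058563232422), (39.461727142333984, 28.056514739990234), 5.931094169616699)
scene [341.5 185.4] 94 [625. -37.  56.] ((626.26416015625, -35.90379333496094), (47.614044189453125, 25.268997192382812), 4.069453239440918)
scene [274.7 189.9] 97 [481.7 123.8  56. ] ((482.48553466796875, 125.29936981201172), (27.902822494506836, 47.41887283325195), 86.47474670410156)
 tray scene [414.3 283.3] 156 [ 475.9 -384.9   21.7] ((478.8468017578125, -384.6195373535156), (46.595985412597656, 25.62069320678711), 9.3302640914917)
side [298.2 200.9] 72 [626.8 -31.1  55. ] ((626.1002197265625, -36.38603973388672), (48.00447463989258, 31.903711318969727), 1.7529451847076416)
side [288.9 208.6] 85 [615.7  31.1  55.3] ((617.8284301757812, 26.95054054260254), (45.13382339477539, 28.908573150634766), 2.907846450805664)
side [310.4 234.1] 121 [480.8 130.1  55.7] ((480.9255065917969, 126.70079040527344), (32.059226989746094, 48.58793258666992), 81.67765808105469)
 tray side [391.4 186.5] 73 [ 474.5 -374.2   19.1] ((478.7378234863281, -392.38482666015625), (46.03473663330078, 54.815284729003906), 7.059229850769043)
 tray wrist [321.  193.8] 956 [ 480.6 -383.8   20.4] ((479.9217224121094, -384.0134582519531), (44.70553207397461, 25.8911075592041), 10.440773963928223)
 tray wrist [316. 242.] 45 [ 422.5 -388.2   15.4] ((422.57843017578125, -388.1330871582031), (0.9626989364624023, 50.74480056762695), 9.828727722167969)
```

The placed sled lies flat in the tray at (480,−384), and its top height matches. Next is the second slid sled, which hasn't moved from (483.6,126.3).

Call:
carry_out --increments '[[[0,0.03,0],[-30,0,6],0.6],[[0,0.06,0],[-65,0,12],0.6],[[0,0.09,0],[-100,0,19],0.6],[[0,0.12,0],[-136,0,26],0.6],[[0,0.15,0],[-172,0,32],0.6],[[0,0.18,0],[-208,0,39],0.6],[[0,0.21,0],[-244,0,46],0.6],[[0,0.24,0],[-280,0,53],0.6],[[0,0.27,0],[-316,0,60],0.6],[[0,0.27,0],[-350,0,65.6],0.6]]'

```text
time_s: 14.4
ee_pos: [481.4, -25.1, 331.8]
ee_rot: [-90.2, 0.0, -95.5]
force: [-0.1, -0.9, -0.2]
gripper_width: 36.6
```

Run:
```python
from h import *
s=env.state();print(s['ee_pos'],s['ee_rot'])
# commanded end of last call: start cmd (479,-383) guess
M=R.from_euler('xyz',[-90,0,-95.4],degrees=True).as_matrix()
p=np.array([479,-383])+np.array([.1754,-.9845])*-350+np.array([.9845,.1754])*65.6
d=np.r_[np.array([483.5,125.5])-p,0];print(p,M.T@d)
```

```text
[481.40582784 -25.05789497 331.84559974] [-9.02190516e+01  5.26775902e-03 -9.54512687e+01]
[482.1932  -26.91876] [-1.51865301e+02 -8.24331492e-15 -1.30428720e+01]
```

Call:
carry_out --increments '[[[0,0,0],[-36,0,-3],0.6],[[0,0,0],[-72,0,-6],0.6],[[0,0,0],[-108,0,-9],0.6],[[0,0,0],[-138,0,-12],0.6],[[0,0,0],[-152,0,-13],0.6],[[0,0,0],[-152,0,-13],0.6],[[0,0,0],[-152,0,-13],0.6],[[0,0,0],[-152,30,-13],0.6],[[0,0,0],[-152,30,-13],0.6],[[0,0,0],[-152,30,-13],0.6]]'

```text
time_s: 15.23
ee_pos: [482.9, 124.4, 302.2]
ee_rot: [-90.3, -0.1, -95.5]
force: [0.2, -0.5, 0.5]
gripper_width: 36.8
```

```bash
python3 look2.py | grep -v tray
python3 - <<'E'
import cv2
a=cv2.imread('pics/wrist_l.png');cv2.imwrite('pics/w4.png',a)
E
```

```text
[482.9 124.4 302.2] [-90.28  -0.11 -95.48] 15.2333
scene [325.  178.8] 90 [617.2  23.1  56.2] ((617.167236328125, 24.756488800048828), (47.5979118347168, 27.514324188232422), 2.9211437702178955)
scene [341.6 185.4] 99 [625.2 -37.5  56.5] ((628.0206909179688, -36.085662841796875), (48.03200912475586, 27.075664520263672), 0.2490004450082779)
scene [274.9 190.1] 101 [482.1 123.7  56. ] ((482.2861022949219, 125.99667358398438), (29.296571731567383, 45.57862091064453), 79.53185272216797)
side [288.7 208.5] 83 [618.6  29.6  54.9] ((616.8037109375, 27.15157699584961), (32.59988784790039, 42.43269729614258), 85.5047607421875)
side [310.4 234. ] 117 [480.6 130.2  55.6] ((481.75555419921875, 125.54460144042969), (32.78968811035156, 47.35932540893555), 82.70658111572266)
wrist [438.4  27.3] 2069 [615.6  26.1  55.1] ((616.8062744140625, 24.924678802490234), (39.58711242675781, 26.903236389160156), 4.977046966552734)
wrist [521.4  16.9] 1350 [616.5 -33.8  55.2] ((618.0862426757812, -35.38396072387695), (25.10321617126465, 27.57756233215332), 4.196903705596924)
wrist [319.4 210.4] 1558 [484.9 126.4  55.3] ((484.2256164550781, 126.61255645751953), (26.08485984802246, 45.687156677246094), 84.11557006835938)
```

View pics/w4.png

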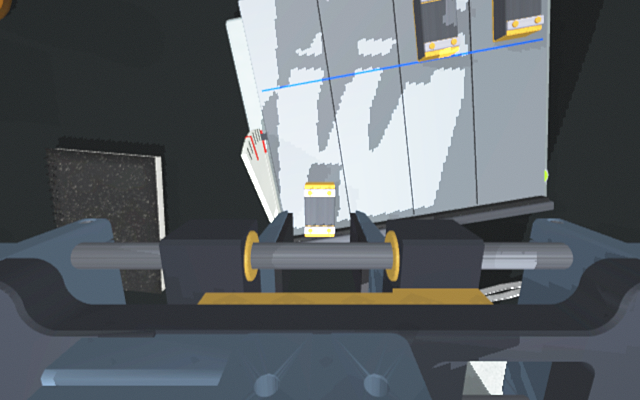

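The wrist view shows the sled at (320,210), square to the fingers and centred between them. I'll descend and grip.

Call:
carry_out --increments '[[[0,0,0],[-1,25,0],0.6],[[0,0,0],[-1,45,0],0.6],[[0,0,0],[-1,60,0],0.6],[[0,0,0],[-1,70,0],0.6],[[0,0,0],[-1,70,0],0.6],[[0,0,0],[-1,70,0],1],[[0,0,0],[-1,70,0],1],[[0,0,0],[-1,70,0],1],[[0,0,0],[-1,70,0],1],[[0,0,0],[-1,70,0],1]]' --force 20

```text
time_s: 16.22
ee_pos: [484.2, 126.7, 234.7]
ee_rot: [-89.9, 0.0, -95.4]
force: [-0.1, -0.5, 4.6]
gripper_width: 25.9
```

Call:
carry_out --increments '[[[0,0,0],[0,-15,0],1],[[0,0,0],[0,-50,0],1],[[0,0,0],[0,-90,0],1],[[0,-0.04,0],[20,-100,1],1],[[0,-0.08,0],[55,-100,3],1],[[0,-0.12,0],[90,-100,5],1],[[0,-0.16,0],[125,-100,7],1],[[0,-0.2,0],[160,-100,8],1],[[0,-0.24,0],[195,-100,10],1],[[0,-0.269,0],[230,-100,12],1]]'

```text
time_s: 17.05
ee_pos: [473.3, -105.0, 333.9]
ee_rot: [-90.0, 0.0, -79.9]
force: [0.0, -0.1, -0.7]
gripper_width: 25.7
```

Run:
```python
from h import *
s=env.state();print(s['ee_pos'],s['ee_rot'],s['gripper_width'])
c=np.array([484.2,126.7])+np.array([-.0941,-.9956])*230+np.array([.9956,-.0941])*12
print(c,R.from_euler('xyz',[-90,0,-80],degrees=True).as_matrix().T@np.r_[np.array([465.7,-310.3])-c,0])
```

```text
[ 473.3461331  -105.00816436  333.87086728] [-8.99860351e+01  1.05165784e-03 -7.98676232e+01] 25.66761646054289
[ 474.5042 -103.4172] [ 2.02210952e+02  1.05068398e-14 -4.45952656e+01]
```

Call:
carry_out --increments '[[[0,0,0],[35,0,-8],1],[[0,0,0],[72,0,-16],1],[[0,0,0],[108,0,-24],1],[[0,0,0],[144,0,-32],1],[[0,0,0],[180,0,-40],1],[[0,0,0],[202,0,-44.5],1],[[0,0,0],[202,0,-44.5],1],[[0,0,0],[202,0,-44.5],1],[[0,0,0],[202,30,-44.5],1],[[0,0,0],[202,60,-44.5],1]]'

```text
time_s: 17.88
ee_pos: [465.8, -309.4, 274.8]
ee_rot: [-89.8, -0.2, -79.9]
force: [0.2, 0.7, -0.9]
gripper_width: 25.9
```

Call:
carry_out --increments '[[[0,0,0],[0,30,0],1],[[0,0,0],[0,52,0],1],[[0,0,0],[0,65,0],1],[[0,0,0],[0,72,0],1],[[0,0,0],[0,72,0],1],[[0,0,0],[0,72,0],1],[[0,0,0],[0,72,0],1],[[0,0,0],[0,72,0],1]]'

```text
time_s: 18.55
ee_pos: [465.7, -310.1, 202.7]
ee_rot: [-89.9, -0.1, -80.0]
force: [0.1, 1.2, -0.7]
gripper_width: 25.8
```

Call:
carry_out --increments '[[[0,0,0],[0,0,0],0.6],[[0,0,0],[0,0,0],0.6],[[0,0,0],[0,0,0],0.6],[[0,0,0],[0,0,0],0.6],[[0,0,0],[0,-15,0],0.6],[[0,0,0],[0,-50,0],0.6],[[0,0,0],[0,-90,0],0.6],[[0,0,0],[0,-130,0],0.6],[[0,0,0],[0,-140,0],0.6],[[0,0,0],[0,-140,0],0.6]]'

```text
time_s: 19.38
ee_pos: [465.9, -310.6, 345.7]
ee_rot: [-89.6, -0.4, -80.0]
force: [-0.6, -0.1, -0.5]
gripper_width: 36.4
```

```bash
python3 look2.py; cp pics/scene_l.png pics/end.png
python3 - <<'E'
from m import *
for n in('scene','side'):
    f=grab(n);P=cloud(f)
    for c,q,l in blobs(barmask(f)):
        d=np.median(P[l],0)
        if abs(d[0]-700)<40 and abs(d[1]-58)<60: print('bar',n,d.round(1))
E
```

```text
[ 465.9 -310.6  345.7] [-89.64  -0.35 -79.99] 19.3833
scene [325.1 178.7] 89 [617.1  22.9  56.1] ((618.081298828125, 23.916175842285156), (45.700225830078125, 26.98220443725586), 5.188547611236572)
scene [341.6 185.3] 97 [625.2 -36.9  56.4] ((626.9591674804688, -35.45977020263672), (45.184078216552734, 26.941511154174805), 5.55563497543335)
 tray scene [388.5 272.9] 146 [ 461.  -311.6   21.8] ((463.45361328125, -311.229736328125), (45.817176818847656, 25.388835906982422), 10.373618125915527)
 tray scene [414.2 283.4] 159 [ 476.2 -385.1   21.7] ((477.9898376464844, -384.44989013671875), (45.4076042175293, 25.72317886352539), 10.158885955810547)
side [298.2 200.9] 72 [625.5 -30.   55.1] ((627.7294921875, -33.035648345947266), (50.00625991821289, 28.965621948242188), 0.8709668517112732)
side [288.8 208.5] 85 [618.1  30.2  55.5] ((618.252197265625, 26.45557403564453), (32.469764709472656, 46.298988342285156), 88.4478530883789)
 tray side [391.2 186.6] 72 [ 476.2 -375.5   19.6] ((477.8227233886719, -380.45233154296875), (46.47043991088867, 31.424283981323242), 13.252737045288086)
 tray side [386.6 194.1] 77 [ 462.6 -304.    19.9] ((463.6247253417969, -308.8352966308594), (46.087303161621094, 33.98723220825195), 9.803078651428223)
 tray wrist [389.2 190.9] 1011 [ 480.1 -382.9   20.2] ((479.5917053222656, -383.8392333984375), (45.34159469604492, 26.41319465637207), 9.730979919433594)
 tray wrist [322.1 191.9] 946 [ 466.4 -310.3   20.3] ((465.3996887207031, -310.76458740234375), (44.897037506103516, 25.33915901184082), 9.746162414550781)
bar side [698.7  44.4  47. ]
```

View pics/end.png

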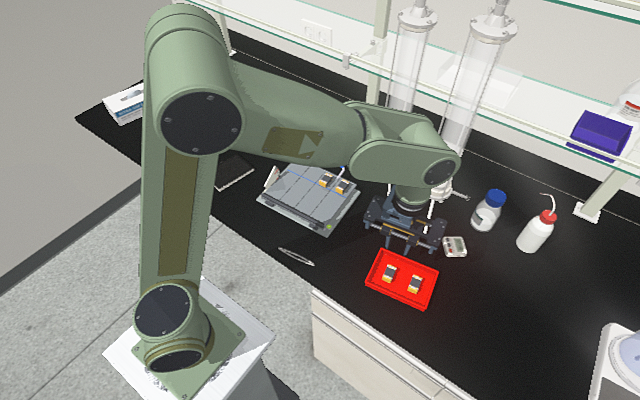

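The final picture shows both sleds flat in the tray at (389,273) and (414,283), and the two that held at the start line at (325,179) and (342,185). The plane is flat (bar z 47, as at the start) and the gripper is clear of everything.

```bash
python3 -c "
from workcell import env
print(env.job_done())"
```

```text
the job is handed in; nothing more can be done
None
```

The test is done and the job is handed in, at about 19.5 s of the 64 s allowed. I raised the plane to a measured 0.36 rad (about 20.7°). The two sleds in the +y lanes slid to the foot stop and the two in the −y lanes held. I lowered the plane flat again and moved the two slid sleds into the red tray.

**Last checks:**
- **Slid sleds:** both lie film side down on the tray floor, about 37 and 39 mm either side of the tray's middle. Their top heights match what they read on the plane, less the difference in floor height.
- **Held sleds:** they are where they started, within about 2 mm.
- **Plane:** the lifting bar is back at z = 47 mm, as it was at the start.
- **Gripper:** it is about 140 mm above the tray and touching nothing.
- **Bystanders:** the notebook, tweezers and timer look unmoved in the last picture. The bottle was hidden behind the arm there, but the arm never went near it.

No check failed. The camera views differed by 2 to 3 mm on positions, and by up to 5° on one sled's angle before I picked it up.

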